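# Hang the dip basket on the drip stand's side-opening hook

### The arm

A 6-joint arm with a two-finger parallel gripper is mounted at the origin on the work surface. World frame = base frame: x ahead of the robot, y to its left, z up, the work surface at z = 0. Lengths are in m, angles in rad, forces in N, time in s.
With the tool pointing down it reaches from about 0.25 to 0.725 m from the base axis. Payload 4 kg.
Tool frame: the origin (TCP) lies at the centre of the arm's flange, where the gripper is bolted on; the fingertips stand 173 mm ahead of it and the grasp point (between the pads) lies 155 mm ahead of it; x points along the fingers, z is the direction in which the jaws open and shut, and the axes are right-handed (so a half turn about x gives the same grasp; the last joint's range is limited). The gripper opens to 85 mm and grips with 20 to 120 N. Pads are 22 mm wide; open, the fingers measure 114 mm over their backs; the gripper's body (76 mm by 85 mm) begins 54 mm behind the grasp point. The pads swing forward as they close: fully open they stand 13 mm farther back than shut.
Start: joints at [-1.296, 0.241, 0.005, 1.335, 0, 1.571], TCP at [0.136, -0.481, 0.405] pointing down, gripper open.
Joint ranges: [-2.72, 2.72], [-1.05, 1.87], [-1.09, 1.28], [-1.99, 2.15], [-1.42, 1.44], [-3.14, 3.14]. Speed limits (rad/s): [2.79, 2.79, 3.14, 3.14, 3.14, 3.14].

### API

Orientations are given as a unit quaternion [x, y, z, w].
In Python, from workcell import bot gives the robot as it stands.
- The arm moves only by the tool arm_command, never from a script. Its argument "moves" is one flat list of numbers, 7 for each row, row after row: the shift along the tool's x, y, z in m, then the turn, a rotation vector about the tool's x, y, z in rad, then the closure, from -1 (fully open) to 1 (shut). A call has 1 to 20 rows; each row shifts and turns the pose as measured when the row begins, along the tool's axes as they then stand; what a row does not reach is not made up. A row lasts 1/12 s, in which the tool goes at most 41.7 mm and 7.16 degrees, less where a joint would pass 70% of its speed; a pose out of reach is approached as far as the arm can. A call with a gripper value outside its range is refused whole. The fingers move at their own pace and stop on an object; the grip force is fixed at half the most. Time passes only in rows, so rows that do not move let the fingers close. It gives the time, the measured TCP pose, the force and the opening at its end, in the units of the state.
- bot.get_obs(): the state, without advancing time (a new reading comes with each control period).
- bot.camera(name): name is "side" or "top"; returns the picture (384x512x3 uint8, red, green, blue); there is no depth.
- bot.get_calibration(name): a dict with "mtx" (3x3 intrinsics, pixels), "world_from_camera" (4x4, takes a point from camera to world coordinates). Camera axes: x right, y up, looking along -z (the intrinsics and any distortion apply to the point x, -y, -z); pixel columns grow to the right and rows downward; lengths in m; the calibration is good to about 2 mm. A picture is of the moment at which its call begins. get_calibration takes no time and is no camera call.
- bot.job_done(): hands the job in, once; it reports no verdict.
The state is a dict: "clock": time; "joint_pos": joint angles; "joint_vel": joint speeds; "tau": joint torques, N m; "eef_pos": TCP position; "tool_rot": TCP orientation; "ft_force": force on the tool from outside, world axes, zero at the start; "ft_torque": the same for the moment, N m; "grip_width": finger opening in m.
Only numpy, scipy, OpenCV 4.12 (cv2) and the standard library are available. Lean on these libraries where they do the work, as an engineer would, in place of code of your own. Each camera call takes 0.05 s, during which the arm holds its last target.

### The job

Pick up the round slotted basket (not the square one) by its black top grip and hang it on the drip stand to drain: bring its neck sideways into the mouth of the hook, with the hook between its two collars, slide it to the back and let it down so that the upper collar sits fully home in the hook's pocket, then let go. The telescopic rod has been set anew, so the hook is higher or lower than the drawing says: feel for it and work gently: never push on the stand with more than 15 N. Leave everything else on the bench where it is.

Things in the scene. Friction and masses are not known exactly. Their poses are not given: they have to be found in the camera images.
- grip (a point): Centre of the upright black cylindrical grip (18 mm diameter, 45 mm tall) on top of the loose round steel basket; z up along the stem. The basket (about 240 g, 153 mm tall) stands on the bench, this point 130.5 mm above its underside. Open slotted cup 52 mm diameter, 48 mm tall; two wire arms join its rim to the stem below the lower collar.
- collar (a point): On the same basket's axis, underside of the upper collar, 91 mm above the basket's underside. Upper collar 91 to 99 mm: 25 mm diameter below, 27 mm from 92.5 mm up. Under it the bare neck, 6 mm diameter, 75 to 91 mm; then the lower collar, 22 mm diameter, 70 to 75 mm. Above it a bare 6 mm stem to 108 mm, then the grip to 153 mm.
- stand: Fixed drip stand. Origin on the bench straight below the hook's pocket; z up, +y points level out of the hook's mouth (the basket enters along -y). Base plate x -65 to 65, y -117 to 47, 12 mm thick; white dish on it, 92 mm diameter, rim 28 mm above bench. Telescopic rod at y = -85, 22 mm thick to 98 mm, then thinner, ends under the steel hook. Nothing stands above the hook.
- seat (a point): Drawing position of the centre of the hook's pocket floor, 160 mm above the bench; axes as the stand's. Fixed to the stand, not to the hook: the rod is set so that the real hook is up to 30 mm higher or lower (unknown); its x and y are exact. Square pocket, 30 x 30 mm, floor 6 mm thick. The hook springs vertically, 1 mm per 5 N, at most 4 mm down; sideways it is rigid.
- sill (a point): Drawing position (height unsure like the seat's) of the sill's top, middle of the slot, 6 mm above the pocket floor, 23.5 mm towards the mouth. Sill (y 15 to 32 mm from the seat) and flared lips (to y = 50) are 12 mm thick, so the basket's 16 mm neck gap has 4 mm of play. Slot 10 mm wide, from y = -5 outwards, about 27 mm wide at the mouth. Pocket sides are as high as the sill.
- wall (a point): Drawing position (height unsure like the seat's) of the top middle of the hook's back wall, 14 mm above the pocket floor, 19 mm behind the seat; wall 44 mm wide (x), 8 mm thick, the hook's highest part. The upper collar, sliding in along the sill, runs against the wall and is then over the pocket, 6 mm above its floor.
- square_basket: Loose basket with a square cup (50 mm), otherwise the same stem, collars and grip, 153 mm tall. Bystander. Origin at its underside centre.
- beaker: Loose glass beaker, 54 mm diameter, 70 mm tall. Bystander. Origin at its underside centre.
- stopper: Loose rubber stopper, 30 mm diameter, 26 mm tall. Bystander. Origin at its underside centre.
- wash_bottle: Loose white wash bottle, 60 mm diameter, 149 mm tall with its bent spout to +x. Bystander. Origin at its underside centre.
- spatula: Loose thin steel laboratory spatula, 170 mm long, 12 mm wide, lying flat along its x. Bystander.
- jar: Loose small amber jar, 40 mm diameter, 50 mm tall, near the stand. Bystander. Origin at its underside centre.
- petri_dish: Loose covered glass dish, 57 mm diameter, 18 mm tall, near the stand. Bystander. Origin at its underside centre.
Not all that is in view belongs to the job. Leave any green look-alike of the part that bears grip alone. What is shaped like the stand but pink is not meant.

How it is judged:
By the outcome, as a careful person would: the job done as asked, in the order asked, and still so for the second after the job is handed in, with the robot touching nothing.
It also fails if it takes over 64 s, if anything falls off the work surface, if the arm or the gripper's body presses on something with over 40 N, if the wrist force passes 120 N, or if a joint passes its speed limit or range.

## Working session

There is one attempt and no reset: what is moved stays moved. The work goes in short steps, Python scripts to look and compute and a tool call to move; the robot and the scene stay as the last step left them, time stands still between calls to the robot, and variables do not carry over. Pictures are saved under pics/ and viewed, and the job is handed in when it is done.

Besides the shell and the picture viewer there is one more tool, called after ">>>" as name(argument=value, ...) on one line, values as JSON. arm_command: Moves the arm, as the interface text tells. Its arguments: {"type":"object","properties":{"moves":{"type":"array"}},"required":["moves"]}

```bash
mkdir -p pics; ls
python3 - <<'E'
from workcell import bot
import cv2,numpy as np
for n in("side","top"):
    im=bot.camera(n); cv2.imwrite(f"pics/{n}0.png",im[:,:,::-1]); c=bot.get_calibration(n); print(n,c)
o=bot.get_obs()
for k,v in o.items(): print(k,np.round(v,4))
E
```

```text
pics
side {'mtx': array([[349.41880618,   0.        , 249.65282477],
       [  0.        , 349.41880618, 187.73599809],
       [  0.        ,   0.        ,   1.        ]]), 'world_from_camera': array([[ 0.9953339 ,  0.07644771, -0.05887425,  0.47628101],
       [-0.09648034,  0.77961972, -0.61877673, -0.51131392],
       [-0.00140454,  0.62156966,  0.78335763,  0.78929481],
       [ 0.        ,  0.        ,  0.        ,  1.        ]])}
top {'mtx': array([[396.5135561 ,   0.        , 253.63444623],
       [  0.        , 396.5135561 , 192.68475538],
       [  0.        ,   0.        ,   1.        ]]), 'world_from_camera': array([[-0.00187139,  0.98848316, -0.15131934,  0.37514536],
       [-0.99983275, -0.00460244, -0.01770006,  0.01036052],
       [-0.01819265,  0.15126091,  0.98832645,  1.03885768],
       [ 0.        ,  0.        ,  0.        ,  1.        ]])}
clock 0.1
joint_pos [-1.2959  0.2413  0.0039  1.3352  0.      1.5708]
joint_vel [0.0001 0.0001 0.0014 0.0012 0.0012 0.0018]
tau [-1.00000e-03 -3.73136e+01  2.53011e+01  1.09000e-02 -2.00000e-04
 -0.00000e+00]
eef_pos [ 0.1356 -0.481   0.4039]
tool_rot [ 0.4272  0.5643 -0.4264  0.5633]
ft_force [ 0.1505 -0.4577 -0.4457]
ft_torque [-0.0307 -0.0544 -0.009 ]
grip_width 0.0855
```

View pics/side0.png

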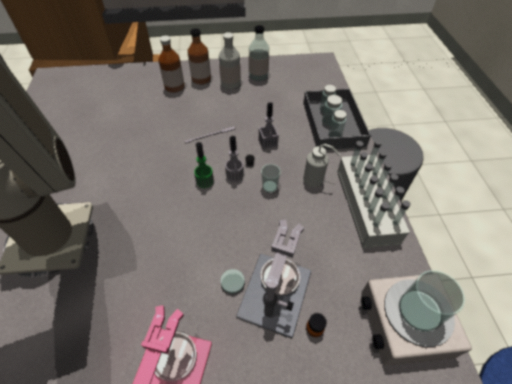

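View pics/top0.png

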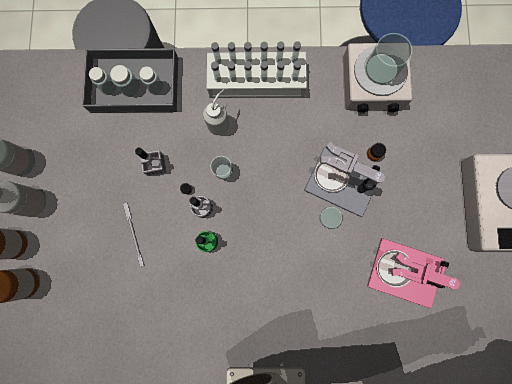

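Run:
```python
import cv2,numpy as np
s=cv2.imread("pics/side0.png");t=cv2.imread("pics/top0.png")
def crop(i,x,y,w,h,k):return cv2.resize(i[y:y+h,x:x+w],None,fx=k,fy=k,interpolation=cv2.INTER_CUBIC)
a=crop(t,130,130,110,130,5);cv2.imwrite("pics/c1.png",a[:600])
cv2.imwrite("pics/c2.png",crop(s,180,95,110,100,6))
cv2.imwrite("pics/c3.png",crop(t,295,130,100,100,6))
cv2.imwrite("pics/c4.png",crop(s,210,210,130,130,4))
```

```text
(no output)
```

View pics/c1.png

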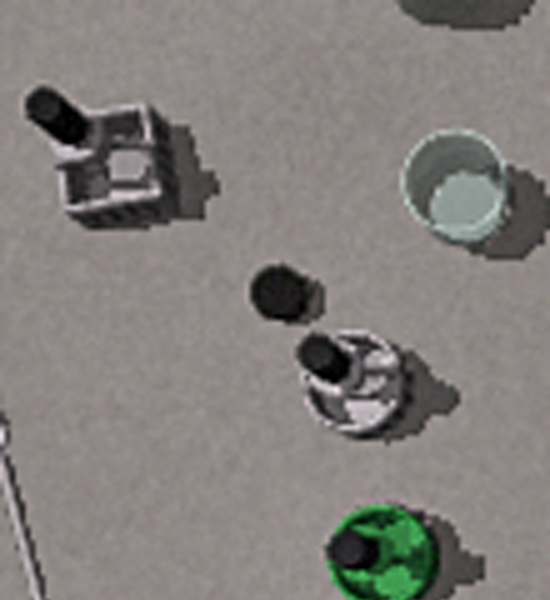

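View pics/c2.png

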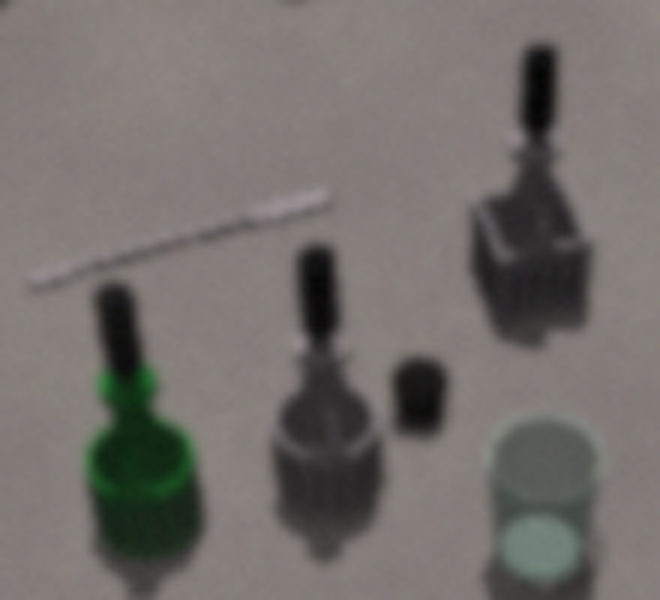

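View pics/c3.png

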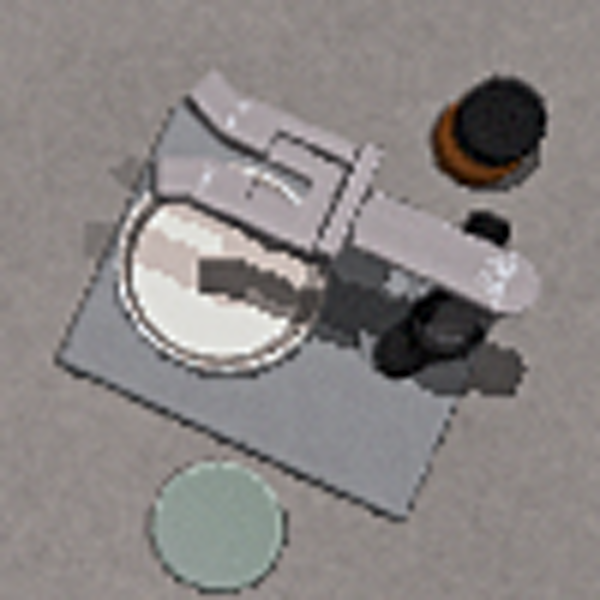

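View pics/c4.png

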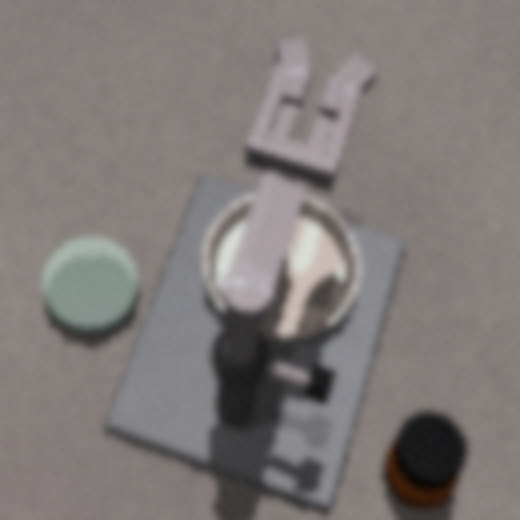

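```bash
cat > h.py <<'E'
import numpy as np,cv2
from workcell import bot
def ray(n,px):
    c=bot.get_calibration(n);K=c["mtx"];T=c["world_from_camera"]
    d=np.linalg.inv(K)@np.array([px[0],px[1],1.]);d=np.array([d[0],-d[1],-d[2]])
    d=T[:3,:3]@d;return T[:3,3],d/np.linalg.norm(d)
def onz(n,px,z):
    o,d=ray(n,px);return o+d*(z-o[2])/d[2]
def tri(ps,pt):
    A=[];b=[];R=[]
    for n,p in(("side",ps),("top",pt)):
        o,d=ray(n,p);P=np.eye(3)-np.outer(d,d);A.append(P);b.append(P@o);R.append((o,P))
    x=np.linalg.solve(sum(A),sum(b));return x,max(np.linalg.norm(P@(x-o)) for o,P in R)
def proj(n,X):
    c=bot.get_calibration(n);K=c["mtx"];T=np.linalg.inv(c["world_from_camera"])
    p=T[:3,:3]@np.asarray(X)+T[:3,3];p=K@np.array([p[0],-p[1],-p[2]]);return p[:2]/p[2]
E
python3 - <<'E'
from h import *
s=cv2.imread("pics/side0.png");t=cv2.imread("pics/top0.png")
def blobs(im,box,th=45):
    x,y,w,h=box;g=im[y:y+h,x:x+w].max(2);m=(g<th).astype(np.uint8)
    n,l,st,c=cv2.connectedComponentsWithStats(m)
    for i in range(1,n):
        if st[i,4]>15:
            ys,xs=np.nonzero(l==i);(cx,cy),(W,H),a=cv2.minAreaRect(np.c_[xs,ys].astype(np.float32))
            print(st[i,4],np.round(c[i]+[x,y],1),"rect",round(cx+x,1),round(cy+y,1),round(W,1),round(H,1),round(a))
            if st[i,4]<600:
                for yy in (ys.min(),ys.max()): print("   row",yy+y,"x",xs[ys==yy].mean()+x)
print("side");blobs(s,(215,125,45,60));print("top");blobs(t,(170,175,60,45))
x,y,w,h=330,150,1,1
# dish in both views
for n,im,b in(("top",t,(305,145,60,60)),("side",s,(245,245,70,60))):
    x,y,w,h=b;c=im[y:y+h,x:x+w];print(n,np.percentile(c.min(2),[50,80,95]))
cor={"top":[(295+60/6,130+360/6),(295+405/6,130+518/6)]}
for p in cor["top"]:print(p,onz("top",p,.012))
for p in[(210+107/4,210+430/4),(210+330/4,210+508/4),(210+405/4,210+240/4),(210+200/4,210+180/4)]:print("side",p,onz("side",p,.012))
E
```

```text
side
61 [232.7 143.8] rect 233.0 144.0 14.0 4.0 90
   row 137 x 232.5
   row 151 x 232.5
62 [249.5 160.5] rect 249.5 160.5 9.0 7.0 90
   row 156 x 249.5
   row 165 x 249.5
25 [238.6 174.9] rect 238.5 174.5 7.0 5.0 90
   row 171 x 241.0
   row 178 x 236.5
top
92 [185.9 188.6] rect 186.5 188.5 11.0 9.0 0
   row 184 x 185.0
   row 193 x 186.5
60 [194.7 201.4] rect 194.6 201.4 10.3 6.7 34
   row 197 x 192.5
   row 206 x 196.5
top [138. 163. 217.]
side [125.   146.   176.05]
(305.0, 190.0) [ 0.53884536 -0.10569615  0.012     ]
(362.5, 216.33333333333331) [ 0.46924296 -0.25245023  0.012     ]
side (236.75, 317.5) [ 0.47147498 -0.25622802  0.012     ]
side (292.5, 337.0) [ 0.58614134 -0.30836044  0.012     ]
side (311.25, 270.0) [ 0.65710794 -0.1617417   0.012     ]
side (260.0, 255.0) [ 0.5396593  -0.11034547  0.012     ]
```

Run:
```python
import cv2,numpy as np
s=cv2.imread("pics/side0.png");t=cv2.imread("pics/top0.png")
def crop(i,x,y,w,h,k):return cv2.resize(i[y:y+h,x:x+w],None,fx=k,fy=k,interpolation=cv2.INTER_NEAREST)
cv2.imwrite("pics/d1.png",crop(t,315,135,75,55,10))
cv2.imwrite("pics/d2.png",crop(s,260,212,50,58,10))
```

```text
(no output)
```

View pics/d1.png

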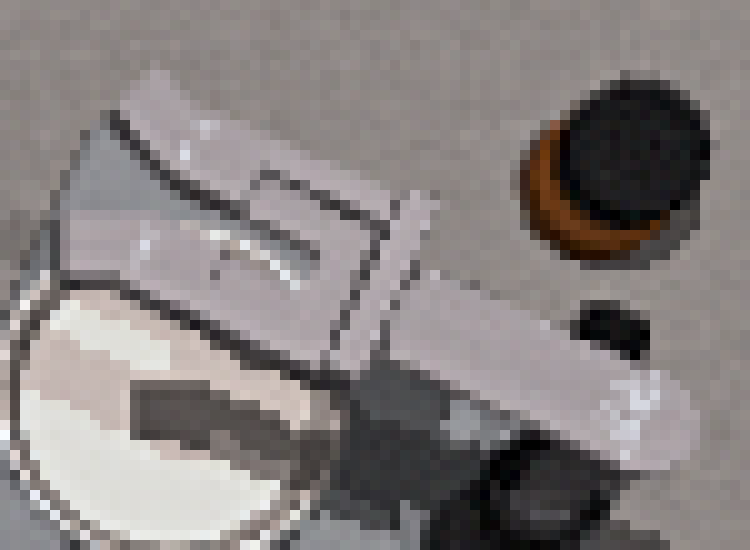

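View pics/d2.png

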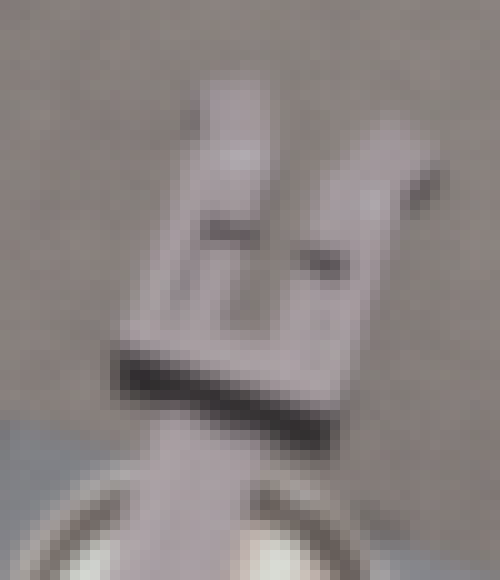

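Run:
```python
from h import *
S=lambda x,y:(260+x/10-.5,212+y/10-.5); T=lambda x,y:(315+x/10-.5,135+y/10-.5)
for nm,a,b in[("wallback mid",S(225,378),T(412,287)),("wb L",S(115,345),T(385,378)),("wb R",S(337,415),T(440,205)),
 ("lipR out",S(435,152),T(155,65)),("lipR in",S(385,112),T(115,105)),("lipL in",S(268,85),T(60,212)),("lipL out",S(203,82),T(62,280))]:
    x,r=tri(a,b);print(nm,np.round(x,4),"res %.4f"%r)
print("grip ctr",tri((232.7,143.8),(194.7,201.4)))
# dish outlines
s=cv2.imread("pics/side0.png");t=cv2.imread("pics/top0.png")
u=np.radians(65);ey=np.array([np.cos(u),np.sin(u),0]);ex=np.array([ey[1],-ey[0],0]);O=np.array([.5778,-.1763,0])
im=cv2.resize(t[120:240,290:410],None,fx=5,fy=5,interpolation=cv2.INTER_CUBIC);im2=cv2.resize(s[205:345,205:345],None,fx=4.2,fy=4.2,interpolation=cv2.INTER_CUBIC)
for n,I,o,k in(("top",im,(290,120),5),("side",im2,(205,205),4.2)):
    def P(x,y,z):
        p=proj(n,O+ex*x/1e3+ey*y/1e3+[0,0,z/1e3]);return tuple(int(v) for v in (p-np.array(o)+.5)*k)
    pl=[P(*q,12) for q in[(-65,-117),(65,-117),(65,47),(-65,47)]];cv2.polylines(I,[np.array(pl)],True,(0,0,255),1)
    cv2.polylines(I,[np.array([P(46*np.cos(a),46*np.sin(a),28) for a in np.linspace(0,6.28,40)])],True,(0,255,0),1)
cv2.imwrite("pics/e1.png",im);cv2.imwrite("pics/e2.png",im2)
```

```text
wallback mid [ 0.5681 -0.1962  0.1938] res 0.0001
wb L [ 0.5476 -0.1889  0.1969] res 0.0001
wb R [ 0.5881 -0.2041  0.1897] res 0.0006
lipR out [ 0.6206 -0.144   0.1837] res 0.0007
lipR in [ 0.6115 -0.1346  0.1853] res 0.0003
lipL in [ 0.5891 -0.1226  0.1801] res 0.0003
lipL out [ 0.5744 -0.1222  0.1823] res 0.0014
grip ctr (array([0.49484839, 0.16336897, 0.12981914]), np.float64(0.0003254375360620904))
```

View pics/e1.png

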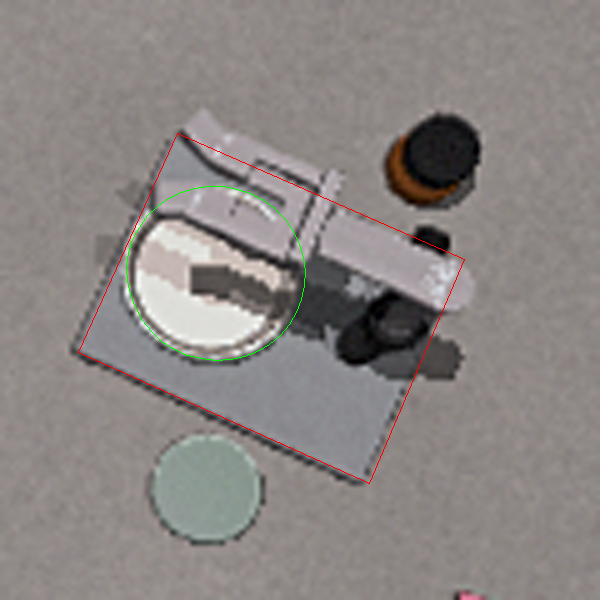

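View pics/e2.png

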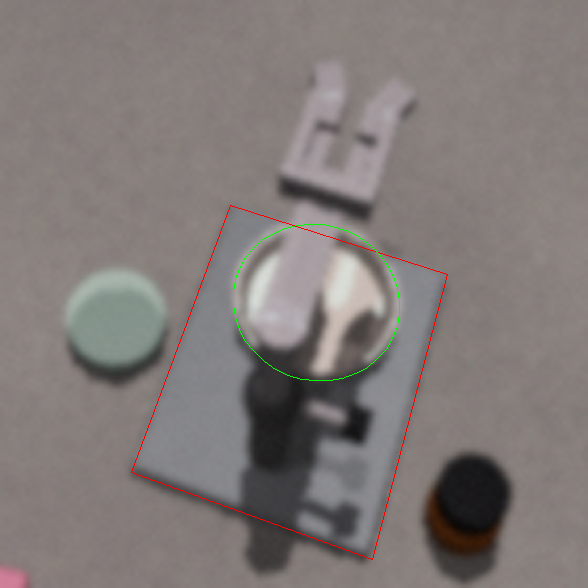

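Run:
```python
from h import *
from scipy.spatial.transform import Rotation as R
o=bot.get_obs();M=R.from_quat(o["tool_rot"]).as_matrix();print(np.round(M,3))
for z in((0,1,0),(0,-1,0)):
    z=np.array(z,float);x=np.array([0,0,-1.]);D=np.c_[x,np.cross(z,x),z]
    print(z,np.round(R.from_matrix(M.T@D).as_rotvec(),3))
tgt=np.array([.4948,.1634,.29]);print(tgt-o["eef_pos"])
print("green",onz("top",(200,239),.13),"square",onz("top",(142,154),.13))
```

```text
[[-0.     0.962  0.271]
 [ 0.002  0.271 -0.962]
 [-1.     0.    -0.002]]
[0. 1. 0.] [-2.867 -0.    -0.003]
[ 0. -1.  0.] [ 0.275 -0.002  0.   ]
[ 0.3591631   0.64439456 -0.11391525]
green [0.40785001 0.14936091 0.13      ] square [0.60815302 0.29072252 0.13      ]
```

>>> arm_command(moves=[0,0,0,-0.1075,0,0,-1,0,0,0,-0.1075,0,0,-1,0,0,0,-0.1075,0,0,-1,0,0,0,-0.1075,0,0,-1,0,0,0,-0.1075,0,0,-1,0,0,0,-0.1075,0,0,-1,0,0,0,-0.1075,0,0,-1,0,0,0,-0.1075,0,0,-1])

```text
clock: 0.77
eef_pos: [0.1353, -0.4797, 0.3994]
tool_rot: [0.143, 0.695, -0.135, 0.691]
ft_force: [-0.8, 0.4, -0.0]
grip_width: 0.0853
```

```bash
cat >> h.py <<'E'
from scipy.spatial.transform import Rotation as R
U=np.radians(65);EY=np.array([np.cos(U),np.sin(U),0]);EX=np.array([EY[1],-EY[0],0]);D=np.c_[[0,0,-1.],EY,EX]
SEAT=np.array([.5778,-.1763,0])
def st(tgt=None):
    o=bot.get_obs();M=R.from_quat(o["tool_rot"]).as_matrix();p=np.array(o["eef_pos"])
    print("t",round(o["clock"],2),"pos",np.round(p,4),"j",np.round(o["joint_pos"],2),"w",round(float(o["grip_width"]),4))
    print("F",np.round(o["ft_force"],2),"M",np.round(o["ft_torque"],2),"rotfix",np.round(R.from_matrix(M.T@D).as_rotvec(),4))
    d=p-SEAT;print("stand frame x,y of tcp mm",round(d@EX*1e3,1),round(d@EY*1e3,1))
    if tgt is not None:print("tool delta",np.round(M.T@(np.array(tgt)-p),4))
E
python3 -c "
from h import *
st([.4948,.1634,.404])"
```

```text
t 0.77 pos [ 0.1353 -0.4797  0.3994] j [-1.3   0.25 -0.    1.34 -0.    0.67] w 0.0853
F [-0.79  0.43 -0.04] M [-0.04 -0.02  0.02] rotfix [ 0.0406 -0.0079 -0.0096]
stand frame x,y of tcp mm -272.9 -462.0
tool delta [0.0018 0.732  0.0839]
```

>>> arm_command(moves=[-0.001,0.0366,0.0042,0.002,0,0,-1,-0.001,0.0366,0.0042,0.002,0,0,-1,-0.001,0.0366,0.0042,0.002,0,0,-1,-0.001,0.0366,0.0042,0.002,0,0,-1,-0.001,0.0366,0.0042,0.002,0,0,-1,-0.001,0.0366,0.0042,0.002,0,0,-1,-0.001,0.0366,0.0042,0.002,0,0,-1,-0.001,0.0366,0.0042,0.002,0,0,-1,-0.001,0.0366,0.0042,0.002,0,0,-1,-0.001,0.0366,0.0042,0.002,0,0,-1,-0.001,0.0366,0.0042,0.002,0,0,-1,-0.001,0.0366,0.0042,0.002,0,0,-1,-0.001,0.0366,0.0042,0.002,0,0,-1,-0.001,0.0366,0.0042,0.002,0,0,-1,-0.001,0.0366,0.0042,0.002,0,0,-1,-0.001,0.0366,0.0042,0.002,0,0,-1,-0.001,0.0366,0.0042,0.002,0,0,-1])

```text
clock: 2.18
eef_pos: [0.4567, 0.0817, 0.4165]
tool_rot: [0.16, 0.694, -0.15, 0.685]
ft_force: [0.6, -0.3, -0.1]
grip_width: 0.0852
```

```bash
python3 -c "
from h import *
st([.4948,.1634,.370])"
```

```text
t 2.18 pos [0.4567 0.0817 0.4165] j [ 0.17  0.17 -0.06  1.35  0.02  2.18] w 0.0852
F [ 0.56 -0.29 -0.09] M [-0.05 -0.09  0.02] rotfix [-0.0057 -0.0155 -0.0106]
stand frame x,y of tcp mm -218.7 182.6
tool delta [0.0474 0.0897 0.0002]
```

>>> arm_command(moves=[0.009,0.025,0,0,-0.005,-0.004,-0.3,0.009,0.025,0,0,-0.005,-0.004,-0.3,0.009,0.02,0,0,-0.005,-0.004,-0.3,0.009,0.015,0,0,0,0,-0.3,0.005,0.006,0,0,0,0,-0.3,0,0,0,0,0,0,-0.3])

```text
clock: 2.68
eef_pos: [0.4992, 0.1763, 0.3712]
tool_rot: [0.151, 0.691, -0.152, 0.69]
ft_force: [-0.7, 0.5, 0.3]
grip_width: 0.0557
```

```bash
python3 -c "
from h import *
st([.4948,.1634,.293])"
```

```text
t 2.68 pos [0.4992 0.1763 0.3712] j [ 0.34  0.32  0.02  1.28 -0.    2.34] w 0.0557
F [-0.67  0.54  0.31] M [-0.01  0.08  0.01] rotfix [ 0.0053 -0.0013  0.0023]
stand frame x,y of tcp mm -220.3 286.4
tool delta [ 0.0783 -0.0134  0.0015]
```

>>> arm_command(moves=[0,-0.009,0.001,0,0,0,-0.3,0,-0.004,0,0,0,0,-0.3,0,0,0,0,0,0,-0.3,0,0,0,0,0,0,-0.3])

```text
clock: 3.02
eef_pos: [0.493, 0.1602, 0.3714]
tool_rot: [0.15, 0.692, -0.154, 0.689]
ft_force: [0.2, 0.2, 0.3]
grip_width: 0.0554
```

```bash
python3 -c "
from h import *
st([.4948,.1634,.293])"
```

```text
t 3.02 pos [0.493  0.1602 0.3714] j [ 0.31  0.3  -0.01  1.27 -0.    2.32] w 0.0554
F [0.18 0.15 0.31] M [-0.01 -0.08  0.08] rotfix [ 0.0028 -0.0027  0.0053]
stand frame x,y of tcp mm -219.1 269.1
tool delta [0.0784 0.0041 0.0005]
```

>>> arm_command(moves=[0.012,0.002,0,0,0,0,-0.3,0.015,0.001,0,0,0,0,-0.3,0.015,0,0,0,0,0,-0.3,0.012,0,0,0,0,0,-0.3,0.008,0,0,0,0,0,-0.3,0.004,0,0,0,0,0,-0.3,0,0,0,0,0,0,-0.3,0,0,0,0,0,0,-0.3])

```text
clock: 3.68
eef_pos: [0.4947, 0.1567, 0.3104]
tool_rot: [0.156, 0.687, -0.155, 0.693]
ft_force: [-0.5, 0.9, 1.8]
grip_width: 0.0553
```

Run:
```python
from h import *
st([.4948,.1634,.293])
for n,b in(("top",(150,150,110,100)),("side",(180,80,110,100))):
    im=bot.camera(n)[:,:,::-1];x,y,w,h=b
    cv2.imwrite(f"pics/g_{n}.png",cv2.resize(im[y:y+h,x:x+w],None,fx=5,fy=5))
```

```text
t 3.68 pos [0.4947 0.1567 0.3104] j [ 0.31  0.33 -0.12  1.11 -0.    2.32] w 0.0553
F [-0.49  0.86  1.84] M [-0.03 -0.02  0.04] rotfix [-0.0076  0.0073 -0.0034]
stand frame x,y of tcp mm -216.0 266.7
tool delta [ 0.0174  0.006  -0.0029]
```

View pics/g_side.png

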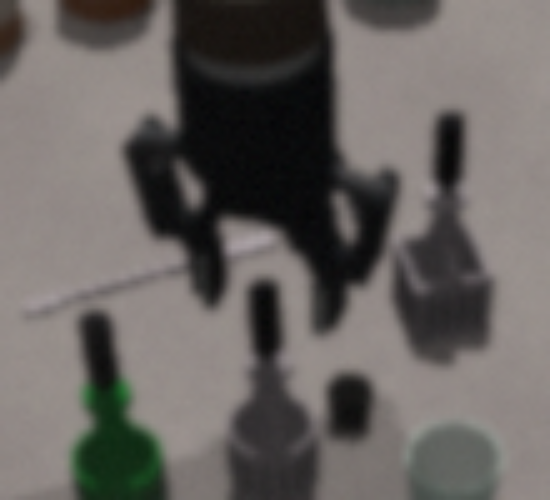

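View pics/g_top.png

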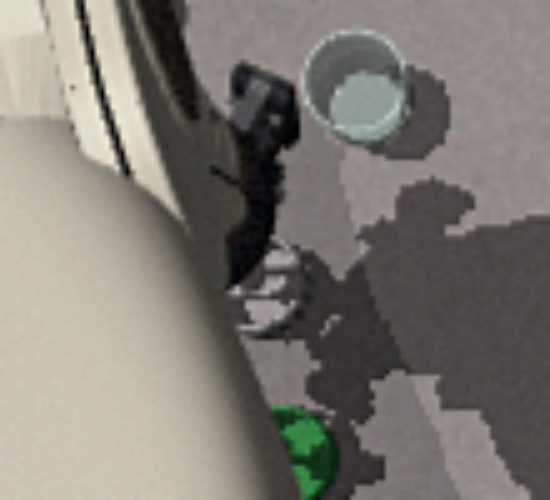

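>>> arm_command(moves=[0,0.005,-0.002,-0.004,0.004,-0.002,-0.3,0,0.002,-0.001,0,0,0,-0.3,0.006,0,0,0,0,0,-0.3,0.006,0,0,0,0,0,-0.3,0.003,0,0,0,0,0,-0.3,0,0,0,0,0,0,-0.3])

```text
clock: 4.28
eef_pos: [0.4962, 0.1663, 0.2965]
tool_rot: [0.155, 0.687, -0.152, 0.693]
ft_force: [-0.2, -0.7, -0.4]
grip_width: 0.0552
```

```bash
python3 -c "
from h import *
st([.4948,.1634,.293])"
```

```text
t 4.28 pos [0.4962 0.1663 0.2965] j [ 0.32  0.35 -0.13  1.08 -0.    2.33] w 0.0552
F [-0.17 -0.67 -0.44] M [-0.02  0.01  0.02] rotfix [-0.0018  0.0069 -0.0052]
stand frame x,y of tcp mm -218.7 276.0
tool delta [ 0.0035 -0.0032 -0.0001]
```

>>> arm_command(moves=[0.002,-0.003,0,0,0.006,-0.004,-0.3,0.001,0,0,0,0,0,-0.3,0,0,0,0,0,0,-0.3,0,0,0,0,0,0,-0.3])

```text
clock: 4.62
eef_pos: [0.4944, 0.1631, 0.2921]
tool_rot: [0.154, 0.691, -0.154, 0.69]
ft_force: [0.3, 1.2, 0.7]
grip_width: 0.0555
```

```bash
python3 -c "
from h import *
st([.4948,.1634,.293])"
```

```text
t 4.62 pos [0.4944 0.1631 0.2921] j [ 0.32  0.36 -0.14  1.08  0.    2.33] w 0.0555
F [0.35 1.16 0.65] M [-0.02 -0.03 -0.04] rotfix [-0.002  -0.0014  0.0008]
stand frame x,y of tcp mm -219.0 272.3
tool delta [-0.0009  0.0005  0.0002]
```

>>> arm_command(moves=[0,0,0,0,0,0,0.2,0,0,0,0,0,0,0.5,0,0,0,0,0,0,1,0,0,0,0,0,0,1,0,0,0,0,0,0,1,0,0,0,0,0,0,1])

```text
clock: 5.12
eef_pos: [0.4945, 0.163, 0.2926]
tool_rot: [0.154, 0.69, -0.154, 0.69]
ft_force: [-0.5, -0.1, -0.2]
grip_width: 0.0167
```

```bash
python3 -c "
from h import *
st([.4948,.1634,.293])"
```

```text
t 5.12 pos [0.4945 0.163  0.2926] j [ 0.32  0.36 -0.14  1.08  0.    2.33] w 0.0167
F [-0.46 -0.08 -0.18] M [ 0.01 -0.   -0.03] rotfix [-0.0023 -0.0009  0.0001]
stand frame x,y of tcp mm -218.8 272.3
tool delta [-0.0004  0.0005  0.0001]
```

>>> arm_command(moves=[-0.006,0,0,0,0,0,1,-0.012,0,0,0,0,0,1,-0.018,0,0,0,0,0,1,-0.02,0,0,0,0,0,1,-0.02,0,0,0,0,0,1,-0.02,0,0,0,0,0,1,-0.02,0,0,0,0,0,1,-0.02,0,0,0,0,0,1,-0.012,0,0,0,0,0,1,-0.006,0,0,0,0,0,1,0,0,0,0,0,0,1,0,0,0,0,0,0,1])

```text
clock: 6.12
eef_pos: [0.4926, 0.1621, 0.4501]
tool_rot: [0.151, 0.695, -0.157, 0.685]
ft_force: [0.3, 0.6, -3.3]
grip_width: 0.0165
```

Run:
```python
from h import *
st([.5778,-.1763,.5])
im=bot.camera("side")[:,:,::-1];cv2.imwrite("pics/l_side.png",cv2.resize(im,None,fx=1.5,fy=1.5))
```

```text
t 6.12 pos [0.4926 0.1621 0.4501] j [ 0.32  0.27  0.16  1.48 -0.    2.33] w 0.0165
F [ 0.27  0.64 -3.32] M [-0.06 -0.03 -0.03] rotfix [-0.0023 -0.012   0.0119]
stand frame x,y of tcp mm -220.2 270.7
tool delta [-0.0493 -0.2708  0.2203]
```

View pics/l_side.png

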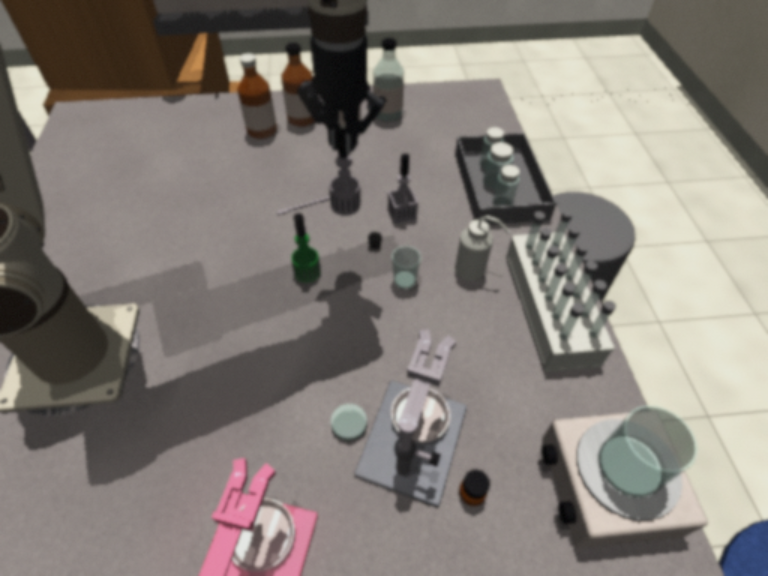

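>>> arm_command(moves=[-0.012,0,0.005,0,-0.006,0.006,1,-0.015,0,0.01,0,-0.004,0.004,1,-0.015,-0.01,0.016,0,0,0,1,-0.01,-0.016,0.02,0,0,0,1,-0.004,-0.02,0.02,0,0,0,1,-0.001,-0.02,0.02,0,0,0,1,-0.001,-0.02,0.02,0,0,0,1,-0.001,-0.02,0.02,0,0,0,1,-0.001,-0.02,0.02,0,0,0,1,-0.001,-0.018,0.018,0,0,0,1,-0.001,-0.016,0.016,0,0,0,1,-0.001,-0.012,0.012,0,0,0,1,0,-0.008,0.006,0,0,0,1,0,0,0,0,0,0,1,0,0,0,0,0,0,1])

```text
clock: 7.42
eef_pos: [0.606, -0.0974, 0.4891]
tool_rot: [0.148, 0.706, -0.156, 0.675]
ft_force: [-0.1, 0.1, -2.6]
grip_width: 0.0164
```

Run:
```python
from h import *
st(SEAT+EY*.035+[0,0,.5])
```

```text
t 7.42 pos [ 0.606  -0.0974  0.4891] j [-0.16  0.5   0.6   1.71 -0.01  1.85] w 0.0164
F [-0.13  0.15 -2.61] M [-0.   -0.06  0.  ] rotfix [ 0.0026 -0.0404  0.0211]
stand frame x,y of tcp mm -7.8 83.4
tool delta [-0.0101 -0.0486  0.0072]
```

>>> arm_command(moves=[-0.01,0,0.007,0,-0.03,0.016,1,-0.004,0,0.002,0,-0.015,0.008,1,0,0,0,0,0,0,1,0,0,0,0,0,0,1])

```text
clock: 7.75
eef_pos: [0.614, -0.0975, 0.5008]
tool_rot: [0.152, 0.691, -0.149, 0.691]
ft_force: [-0.0, -0.5, -3.2]
grip_width: 0.0166
```

Run:
```python
from h import *
st(SEAT+EY*.035+[0,0,.5])
```

```text
t 7.75 pos [ 0.614  -0.0975  0.5008] j [-0.16  0.5   0.62  1.7   0.    1.84] w 0.0166
F [-0.03 -0.47 -3.17] M [ 0.03 -0.03  0.03] rotfix [ 0.0067 -0.001  -0.0036]
stand frame x,y of tcp mm -0.5 86.7
tool delta [ 0.0006 -0.0517  0.0002]
```

>>> arm_command(moves=[-0.001,-0.006,0,0.004,-0.002,0,1,-0.001,-0.011,0,0,-0.002,0.001,1,-0.001,-0.011,0,0,-0.002,0.001,1,0,-0.01,0,0,-0.002,0.001,1,0,-0.006,0,0,-0.001,0,1,0,-0.004,0,0,0,0,1,0,0,0,0,0,0,1,0,0,0,0,0,0,1])

```text
clock: 8.42
eef_pos: [0.5896, -0.1446, 0.504]
tool_rot: [0.153, 0.688, -0.15, 0.693]
ft_force: [-0.1, 0.6, -2.8]
grip_width: 0.0167
```

Run:
```python
from h import *
st(SEAT+EY*.035+[0,0,.482])
im=bot.camera("side")[:,:,::-1];cv2.imwrite("pics/m_side.png",cv2.resize(im[130:300,190:360],None,fx=3.5,fy=3.5))
im=bot.camera("top")[:,:,::-1];cv2.imwrite("pics/m_top.png",cv2.resize(im[100:250,270:420],None,fx=4,fy=4))
```

```text
t 8.42 pos [ 0.5896 -0.1446  0.504 ] j [-0.24  0.46  0.57  1.68  0.    1.76] w 0.0167
F [-0.11  0.63 -2.85] M [ 0.01  0.03 -0.02] rotfix [ 0.0032  0.0061 -0.0056]
stand frame x,y of tcp mm -2.7 33.7
tool delta [0.022  0.0011 0.0026]
```

View pics/m_side.png

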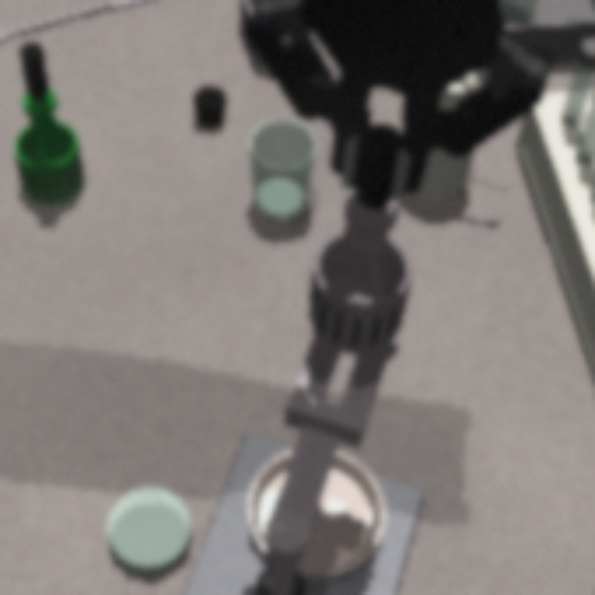

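View pics/m_top.png

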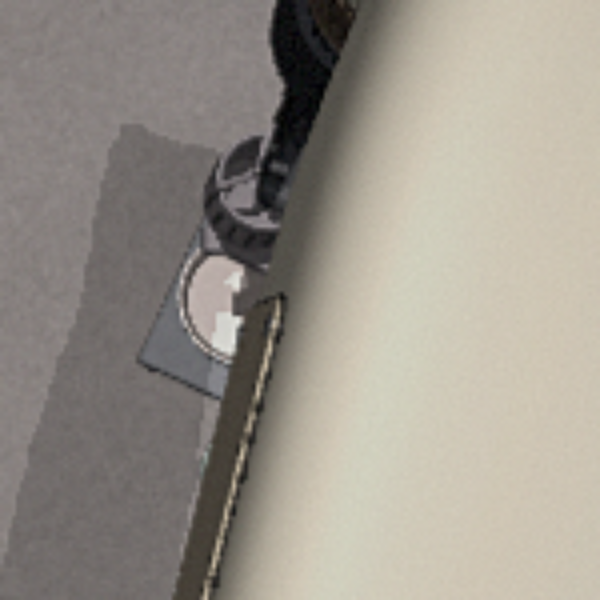

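>>> arm_command(moves=[0.004,0,0.002,0.003,0.005,-0.005,1,0.004,0,0.001,0,0,0,1,0.003,0,0,0,0,0,1,0.003,0,0,0,0,0,1,0.002,0,0,0,0,0,1,0,0,0,0,0,0,1,0,0,0,0,0,0,1])

```text
clock: 9.1
eef_pos: [0.594, -0.1437, 0.4846]
tool_rot: [0.152, 0.691, -0.152, 0.69]
ft_force: [-0.1, -0.5, -2.8]
grip_width: 0.0162
```

Run:
```python
from h import *
st(SEAT+EY*.035+[0,0,.482])
```

```text
t 9.1 pos [ 0.594  -0.1437  0.4846] j [-0.24  0.47  0.53  1.64  0.    1.77] w 0.0162
F [-0.1  -0.51 -2.8 ] M [-0.02  0.03 -0.02] rotfix [ 0.0036 -0.0018 -0.0001]
stand frame x,y of tcp mm 0.9 36.4
tool delta [ 0.0026 -0.0014 -0.0009]
```

Underside at about 0.192; now 1 mm steps.

>>> arm_command(moves=[0.002,-0.001,0,0,0,0,1,0.001,0,0,0,0,0,1,0,0,0,0,0,0,1])

```text
clock: 9.35
eef_pos: [0.5935, -0.1445, 0.4814]
tool_rot: [0.152, 0.691, -0.152, 0.69]
ft_force: [0.8, 0.2, -2.8]
grip_width: 0.0165
```

>>> arm_command(moves=[0.001,0,0,0,0,0,1,0.001,0,0,0,0,0,1,0,0,0,0,0,0,1])

```text
clock: 9.6
eef_pos: [0.5934, -0.1447, 0.4796]
tool_rot: [0.152, 0.691, -0.152, 0.69]
ft_force: [-0.2, 0.0, -2.3]
grip_width: 0.0164
```

>>> arm_command(moves=[0.001,0,0,0,0,0,1,0,0,0,0,0,0,1])

```text
clock: 9.77
eef_pos: [0.5934, -0.1447, 0.4787]
tool_rot: [0.152, 0.691, -0.152, 0.69]
ft_force: [-0.1, 0.7, -3.8]
grip_width: 0.0165
```

>>> arm_command(moves=[0.001,0,0,0,0,0,1,0,0,0,0,0,0,1])

```text
clock: 9.93
eef_pos: [0.5934, -0.1447, 0.4777]
tool_rot: [0.152, 0.691, -0.152, 0.691]
ft_force: [0.2, -0.0, -2.4]
grip_width: 0.0168
```

>>> arm_command(moves=[0.001,0,0,0,0,0,1,0,0,0,0,0,0,1])

```text
clock: 10.1
eef_pos: [0.5934, -0.1447, 0.4766]
tool_rot: [0.152, 0.691, -0.152, 0.691]
ft_force: [0.2, 0.1, -3.4]
grip_width: 0.0163
```

>>> arm_command(moves=[0.001,0,0,0,0,0,1,0,0,0,0,0,0,1])

```text
clock: 10.27
eef_pos: [0.5934, -0.1447, 0.4757]
tool_rot: [0.152, 0.69, -0.152, 0.691]
ft_force: [-0.4, 0.8, -2.3]
grip_width: 0.0162
```

>>> arm_command(moves=[0.001,0,0,0,0,0,1,0,0,0,0,0,0,1])

```text
clock: 10.43
eef_pos: [0.5933, -0.1446, 0.4755]
tool_rot: [0.152, 0.69, -0.152, 0.691]
ft_force: [0.1, -0.0, -0.6]
grip_width: 0.0164
```

>>> arm_command(moves=[0.001,0,0,0,0,0,1,0,0,0,0,0,0,1])

```text
clock: 10.6
eef_pos: [0.5931, -0.1445, 0.4754]
tool_rot: [0.152, 0.69, -0.152, 0.692]
ft_force: [-1.0, -0.6, -0.5]
grip_width: 0.0165
```

>>> arm_command(moves=[0.001,0,0,0,0,0,1,0,0,0,0,0,0,1])

```text
clock: 10.77
eef_pos: [0.5929, -0.1445, 0.4752]
tool_rot: [0.152, 0.689, -0.152, 0.692]
ft_force: [-1.8, -0.0, 0.6]
grip_width: 0.0165
```

>>> arm_command(moves=[-0.008,0,0,0,0,0,1,-0.008,0.004,0,0,0,0,1,-0.002,0.012,0,0,0,0,1,0,0.015,0,0,0,0,1,0,0.015,0,0,0,0,1,0,0.01,0,0,0,0,1,0,0.006,0,0,0,0,1,0,0,0,0,0,0,1,0,0,0,0,0,0,1])

```text
clock: 11.52
eef_pos: [0.623, -0.0803, 0.4928]
tool_rot: [0.152, 0.69, -0.15, 0.691]
ft_force: [-0.5, 0.1, -2.7]
grip_width: 0.0165
```

Run:
```python
from h import *
st(SEAT+EY*.095+[0,0,.3867])
```

```text
t 11.52 pos [ 0.623  -0.0803  0.4928] j [-0.13  0.51  0.62  1.68  0.    1.87] w 0.0165
F [-0.48  0.07 -2.71] M [-0.04  0.03 -0.  ] rotfix [ 0.0062  0.0013 -0.0022]
stand frame x,y of tcp mm 0.4 106.1
tool delta [ 0.1061 -0.0113 -0.0006]
```

>>> arm_command(moves=[0.008,0,0,0.003,0,0,1,0.012,0,0,0.002,0.001,0,1,0.014,0,0,0,0.001,0,1,0.014,0,0,0,0.001,0,1,0.014,0,0,0,0.001,0,1,0.012,0,0,0,0,0,1,0.008,0,0,0,0,0,1,0.004,0,0,0,0,0,1,0,0,0,0,0,0,1,0,0,0,0,0,0,1])

```text
clock: 12.35
eef_pos: [0.6204, -0.0844, 0.3986]
tool_rot: [0.155, 0.692, -0.155, 0.688]
ft_force: [0.1, -0.0, -1.2]
grip_width: 0.0167
```

Run:
```python
from h import *
st(SEAT+EY*.090+[0,0,.3867])
```

```text
t 12.35 pos [ 0.6204 -0.0844  0.3986] j [-0.14  0.5   0.37  1.45  0.    1.88] w 0.0167
F [ 0.07 -0.04 -1.19] M [ 0.01  0.01 -0.  ] rotfix [-0.0065 -0.0056  0.0012]
stand frame x,y of tcp mm -0.2 101.3
tool delta [ 0.0119 -0.0113  0.0003]
```

>>> arm_command(moves=[0.006,-0.003,0,-0.005,-0.005,0,1,0.004,-0.004,0,0,0,0,1,0.002,-0.003,0,0,0,0,1,0,0,0,0,0,0,1,0,0,0,0,0,0,1])

```text
clock: 12.77
eef_pos: [0.6161, -0.095, 0.388]
tool_rot: [0.153, 0.689, -0.154, 0.692]
ft_force: [0.4, 0.7, -2.7]
grip_width: 0.0164
```

Run:
```python
from h import *
st(SEAT+EY*.060+[0,0,.3867])
im=bot.camera("side")[:,:,::-1];cv2.imwrite("pics/n_side.png",cv2.resize(im[170:290,230:350],None,fx=5,fy=5,interpolation=cv2.INTER_CUBIC))
im=bot.camera("top")[:,:,::-1];cv2.imwrite("pics/n_top.png",cv2.resize(im[110:210,280:380],None,fx=6,fy=6))
```

```text
t 12.77 pos [ 0.6161 -0.095   0.388 ] j [-0.15  0.5   0.33  1.4  -0.    1.86] w 0.0164
F [ 0.36  0.73 -2.71] M [ 0.05  0.07 -0.03] rotfix [-0.0017  0.0048  0.0001]
stand frame x,y of tcp mm 0.4 89.9
tool delta [ 0.0013 -0.0299 -0.0003]
```

View pics/n_side.png

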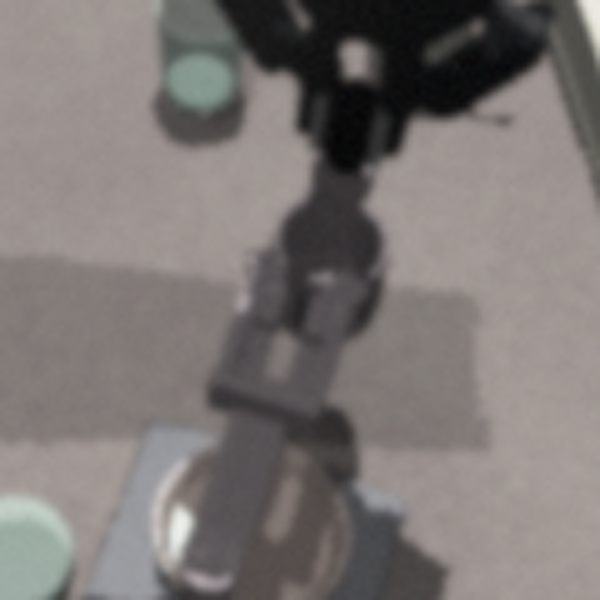

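View pics/n_top.png

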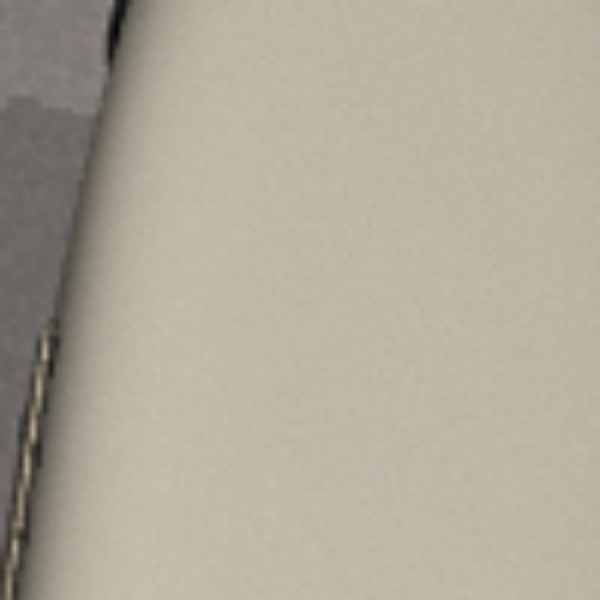

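>>> arm_command(moves=[0.001,-0.005,0,-0.001,0.004,0,1,0,-0.006,0,0,0,0,1,0,-0.006,0,0,0,0,1,0,-0.005,0,0,0,0,1,0,-0.002,0,0,0,0,1,0,0,0,0,0,0,1])

```text
clock: 13.37
eef_pos: [0.6052, -0.1188, 0.3878]
tool_rot: [0.153, 0.69, -0.153, 0.691]
ft_force: [0.3, 0.2, -3.9]
grip_width: 0.0165
```

Run:
```python
from h import *
st(SEAT+EY*.045+[0,0,.3867])
```

```text
t 13.37 pos [ 0.6052 -0.1188  0.3878] j [-0.19  0.48  0.31  1.4  -0.    1.81] w 0.0165
F [ 0.29  0.21 -3.92] M [ 0.03 -0.01  0.  ] rotfix [-0.0001  0.0019  0.    ]
stand frame x,y of tcp mm 0.5 63.6
tool delta [ 0.0011 -0.0186 -0.0005]
```

>>> arm_command(moves=[0.0011,-0.003,-0.0005,0,0.001,0,1,0,-0.003,0,0,0,0,1,0,-0.003,0,0,0,0,1,0,-0.003,0,0,0,0,1,0,-0.001,0,0,0,0,1,0,0,0,0,0,0,1])

```text
clock: 13.87
eef_pos: [0.5985, -0.1319, 0.3867]
tool_rot: [0.153, 0.69, -0.153, 0.691]
ft_force: [0.1, -0.0, -2.4]
grip_width: 0.0162
```

Run:
```python
from h import *
st(SEAT+EY*.035+[0,0,.3867])
```

```text
t 13.87 pos [ 0.5985 -0.1319  0.3867] j [-0.22  0.48  0.3   1.39  0.    1.79] w 0.0162
F [ 0.08 -0.   -2.38] M [-0.   -0.01 -0.02] rotfix [-0.0004  0.0009 -0.0002]
stand frame x,y of tcp mm -0.0 49.0
tool delta [ 0.    -0.014  0.   ]
```

Free so far (no force). Continue into the slot.

>>> arm_command(moves=[0,-0.003,0,0,0,0,1,0,-0.003,0,0,0,0,1,0,-0.003,0,0,0,0,1,0,-0.002,0,0,0,0,1,0,0,0,0,0,0,1])

```text
clock: 14.28
eef_pos: [0.5935, -0.1426, 0.3867]
tool_rot: [0.153, 0.69, -0.153, 0.691]
ft_force: [0.5, -1.2, -3.2]
grip_width: 0.0161
```

>>> arm_command(moves=[0,-0.003,0,0,0,0,1,0,-0.003,0,0,0,0,1,0,-0.002,0,0,0,0,1,0,0,0,0,0,0,1])

```text
clock: 14.62
eef_pos: [0.5898, -0.1506, 0.3867]
tool_rot: [0.153, 0.69, -0.153, 0.691]
ft_force: [0.7, 0.2, -3.3]
grip_width: 0.0163
```

Run:
```python
from h import *
st(SEAT+EY*.0+[0,0,.3867])
im=bot.camera("side")[:,:,::-1];cv2.imwrite("pics/o_side.png",cv2.resize(im[190:270,250:330],None,fx=7,fy=7,interpolation=cv2.INTER_CUBIC))
```

```text
t 14.62 pos [ 0.5898 -0.1506  0.3867] j [-0.25  0.47  0.28  1.39  0.    1.76] w 0.0163
F [ 0.72  0.24 -3.25] M [ 0.02 -0.02  0.  ] rotfix [ 0.0002  0.0011 -0.0003]
stand frame x,y of tcp mm -0.0 28.3
tool delta [ 0.     -0.0283  0.    ]
```

View pics/o_side.png

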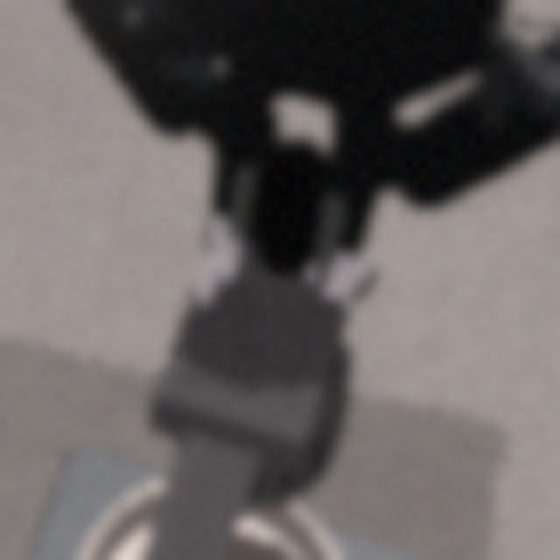

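>>> arm_command(moves=[0,-0.003,0,0,0,0,1,0,-0.003,0,0,0,0,1,0,-0.003,0,0,0,0,1,0,-0.002,0,0,0,0,1,0,0,0,0,0,0,1])

```text
clock: 15.08
eef_pos: [0.5848, -0.1613, 0.3867]
tool_rot: [0.153, 0.69, -0.153, 0.691]
ft_force: [0.1, 0.9, -2.5]
grip_width: 0.0159
```

>>> arm_command(moves=[0,-0.003,0,0,0,0,1,0,-0.003,0,0,0,0,1,0,-0.002,0,0,0,0,1,0,0,0,0,0,0,1])

```text
clock: 15.42
eef_pos: [0.581, -0.1695, 0.3867]
tool_rot: [0.153, 0.69, -0.153, 0.691]
ft_force: [0.1, -1.0, -3.2]
grip_width: 0.0162
```

Run:
```python
from h import *
st(SEAT+EY*.0+[0,0,.3867])
```

```text
t 15.42 pos [ 0.581  -0.1695  0.3867] j [-0.28  0.46  0.27  1.38  0.    1.72] w 0.0162
F [ 0.11 -1.02 -3.23] M [-0.02  0.02  0.01] rotfix [ 0.0005  0.0011 -0.0004]
stand frame x,y of tcp mm -0.0 7.5
tool delta [ 0.     -0.0075  0.    ]
```

>>> arm_command(moves=[0,-0.002,0,0,0,0,1,0,-0.002,0,0,0,0,1,0,-0.001,0,0,0,0,1,0,0,0,0,0,0,1])

```text
clock: 15.75
eef_pos: [0.5786, -0.1746, 0.3867]
tool_rot: [0.153, 0.69, -0.153, 0.691]
ft_force: [-0.1, -0.6, -2.8]
grip_width: 0.0165
```

>>> arm_command(moves=[0,-0.001,0,0,0,0,1,0,-0.001,0,0,0,0,1,0,0,0,0,0,0,1])

```text
clock: 16.0
eef_pos: [0.5777, -0.1765, 0.3867]
tool_rot: [0.153, 0.69, -0.153, 0.691]
ft_force: [-0.0, 0.0, -3.2]
grip_width: 0.0167
```

>>> arm_command(moves=[0,-0.001,0,0,0,0,1,0,0,0,0,0,0,1])

```text
clock: 16.17
eef_pos: [0.5773, -0.1773, 0.3868]
tool_rot: [0.153, 0.69, -0.152, 0.691]
ft_force: [-1.0, 0.1, -2.3]
grip_width: 0.0165
```

>>> arm_command(moves=[0,-0.001,0,0,0,0,1,0,0,0,0,0,0,1])

```text
clock: 16.33
eef_pos: [0.5772, -0.1777, 0.3868]
tool_rot: [0.154, 0.69, -0.152, 0.691]
ft_force: [-0.2, 1.4, -2.1]
grip_width: 0.0164
```

>>> arm_command(moves=[0,-0.001,0,0,0,0,1,0,0,0,0,0,0,1])

```text
clock: 16.5
eef_pos: [0.577, -0.178, 0.3869]
tool_rot: [0.154, 0.69, -0.151, 0.691]
ft_force: [0.8, 1.2, -2.9]
grip_width: 0.0164
```

>>> arm_command(moves=[0,-0.001,0,0,0,0,1,0,0,0,0,0,0,1])

```text
clock: 16.67
eef_pos: [0.5767, -0.1784, 0.3869]
tool_rot: [0.154, 0.69, -0.15, 0.692]
ft_force: [1.0, 1.9, -2.0]
grip_width: 0.0164
```

Run:
```python
from h import *
st()
```

```text
t 16.67 pos [ 0.5767 -0.1784  0.3869] j [-0.3   0.46  0.27  1.38  0.01  1.7 ] w 0.0164
F [ 1.    1.87 -2.04] M [ 0.33 -0.12  0.01] rotfix [ 0.0031  0.0013 -0.0066]
stand frame x,y of tcp mm -0.1 -2.3
```

>>> arm_command(moves=[0,0.0018,0,0.002,0.001,-0.006,1,0,0,0,0,0,0,1,0,0,0,0,0,0,1])

```text
clock: 16.92
eef_pos: [0.5775, -0.177, 0.3869]
tool_rot: [0.152, 0.69, -0.153, 0.69]
ft_force: [1.5, 1.4, -3.1]
grip_width: 0.0163
```

Run:
```python
from h import *
st(SEAT-EY*.0003+[0,0,.3807])
```

```text
t 16.92 pos [ 0.5775 -0.177   0.3869] j [-0.3   0.46  0.27  1.38 -0.    1.71] w 0.0163
F [ 1.53  1.35 -3.08] M [ 0.34 -0.19 -0.01] rotfix [0.0005 0.0004 0.0013]
stand frame x,y of tcp mm -0.0 -0.7
tool delta [0.0062 0.0004 0.    ]
```

>>> arm_command(moves=[0,0.001,0,0,0,0.0,1,0,0,0,0,0,0,1,0,0,0,0,0,0,1])

```text
clock: 17.17
eef_pos: [0.5777, -0.1765, 0.3868]
tool_rot: [0.152, 0.691, -0.154, 0.69]
ft_force: [0.9, 1.5, -3.0]
grip_width: 0.0167
```

Run:
```python
from h import *
st(SEAT-EY*.0003+[0,0,.3807])
```

```text
t 17.17 pos [ 0.5777 -0.1765  0.3868] j [-0.3   0.46  0.27  1.38 -0.    1.71] w 0.0167
F [ 0.94  1.49 -3.01] M [ 0.19 -0.07  0.04] rotfix [-0.0001  0.0003  0.0035]
stand frame x,y of tcp mm -0.0 -0.3
tool delta [0.0061 0.     0.    ]
```

>>> arm_command(moves=[0,0.001,0,0,0,0.003,1,0,0,0,0,0,0,1,0,0,0,0,0,0,1])

```text
clock: 17.42
eef_pos: [0.5779, -0.1761, 0.3868]
tool_rot: [0.153, 0.69, -0.154, 0.69]
ft_force: [-0.2, 0.0, -2.4]
grip_width: 0.0164
```

Run:
```python
from h import *
st(SEAT-EY*.0003+[0,0,.3807])
```

```text
t 17.42 pos [ 0.5779 -0.1761  0.3868] j [-0.3   0.46  0.27  1.38 -0.    1.71] w 0.0164
F [-0.16  0.01 -2.38] M [ 0.01 -0.03  0.02] rotfix [-0.0008  0.0002  0.0018]
stand frame x,y of tcp mm 0.0 0.2
tool delta [ 0.0061 -0.0005 -0.    ]
```

>>> arm_command(moves=[0,0.001,0,0,0,0.002,1,0.001,0,0,0,0,0,1,0.001,0,0,0,0,0,1,0,0,0,0,0,0,1])

```text
clock: 17.75
eef_pos: [0.5782, -0.1754, 0.3846]
tool_rot: [0.153, 0.69, -0.154, 0.69]
ft_force: [0.1, -1.1, -2.9]
grip_width: 0.0168
```

Run:
```python
from h import *
st(SEAT+EY*.0012+[0,0,.3787])
```

```text
t 17.75 pos [ 0.5782 -0.1754  0.3846] j [-0.29  0.46  0.27  1.38 -0.    1.71] w 0.0168
F [ 0.14 -1.13 -2.85] M [0.04 0.03 0.03] rotfix [-0.0012  0.0003  0.0004]
stand frame x,y of tcp mm 0.0 1.0
tool delta [ 0.0059  0.0002 -0.    ]
```

Collar now at sill level (0.3847 expected), no contact. Lower into the pocket.

>>> arm_command(moves=[0.001,0,0,0,0,0,1,0.001,0,0,0,0,0,1,0,0,0,0,0,0,1])

```text
clock: 18.0
eef_pos: [0.5782, -0.1755, 0.3822]
tool_rot: [0.153, 0.69, -0.154, 0.69]
ft_force: [0.3, 0.7, -3.0]
grip_width: 0.0165
```

>>> arm_command(moves=[0.001,0,0,0,0,0,1,0.001,0,0,0,0,0,1,0,0,0,0,0,0,1])

```text
clock: 18.25
eef_pos: [0.5782, -0.1755, 0.3799]
tool_rot: [0.153, 0.69, -0.154, 0.69]
ft_force: [0.2, 0.1, -3.8]
grip_width: 0.0162
```

Run:
```python
from h import *
st(SEAT+EY*.0012+[0,0,.3787])
```

```text
t 18.25 pos [ 0.5782 -0.1755  0.3799] j [-0.29  0.46  0.26  1.37 -0.    1.71] w 0.0162
F [ 0.18  0.14 -3.81] M [-0.04 -0.03  0.02] rotfix [-0.0013 -0.0001  0.0006]
stand frame x,y of tcp mm -0.0 0.9
tool delta [0.0012 0.0003 0.    ]
```

Collar is 5 mm into the pocket without resistance. Down to the floor.

>>> arm_command(moves=[0.001,0,0,0,0,0,1,0,0,0,0,0,0,1])

```text
clock: 18.42
eef_pos: [0.5782, -0.1755, 0.3789]
tool_rot: [0.153, 0.69, -0.154, 0.69]
ft_force: [-0.1, 0.4, -2.4]
grip_width: 0.0166
```

>>> arm_command(moves=[0.0007,0,0,0,0,0,1,0,0,0,0,0,0,1])

```text
clock: 18.58
eef_pos: [0.5782, -0.1755, 0.3786]
tool_rot: [0.153, 0.69, -0.154, 0.69]
ft_force: [-1.0, -0.1, -1.7]
grip_width: 0.0164
```

>>> arm_command(moves=[0.0007,0,0,0,0,0,1,0,0,0,0,0,0,1])

```text
clock: 18.75
eef_pos: [0.5781, -0.1754, 0.3785]
tool_rot: [0.153, 0.69, -0.154, 0.691]
ft_force: [-0.3, -1.0, -0.4]
grip_width: 0.0165
```

Run:
```python
from h import *
st(SEAT+EY*.0012+[0,0,.3787])
```

```text
t 18.75 pos [ 0.5781 -0.1754  0.3785] j [-0.29  0.46  0.25  1.36 -0.    1.71] w 0.0165
F [-0.34 -0.96 -0.39] M [0.11 0.17 0.03] rotfix [-0.0013  0.0012  0.0004]
stand frame x,y of tcp mm -0.1 0.9
tool delta [-0.0002  0.0003  0.0001]
```

>>> arm_command(moves=[0,0,0,0,0,0,0.6,0,0,0,0,0,0,0.5,0,0,0,0,0,0,0.4,0,0,0,0,0,0,0.2,0,0,0,0,0,0,0,0,0,0,0,0,0,-0.3,0,0,0,0,0,0,-0.3,0,0,0,0,0,0,-0.3])

```text
clock: 19.42
eef_pos: [0.5789, -0.1757, 0.3807]
tool_rot: [0.153, 0.688, -0.154, 0.693]
ft_force: [-0.1, 1.0, -0.2]
grip_width: 0.0553
```

Run:
```python
from h import *
st()
im=bot.camera("side")[:,:,::-1];cv2.imwrite("pics/p_side.png",cv2.resize(im[180:280,240:340],None,fx=6,fy=6,interpolation=cv2.INTER_CUBIC))
```

```text
t 19.42 pos [ 0.5789 -0.1757  0.3807] j [-0.29  0.46  0.26  1.36 -0.    1.71] w 0.0553
F [-0.05  1.04 -0.19] M [-0.02 -0.02 -0.02] rotfix [-0.0013  0.0068 -0.0004]
stand frame x,y of tcp mm 0.7 1.0
```

View pics/p_side.png

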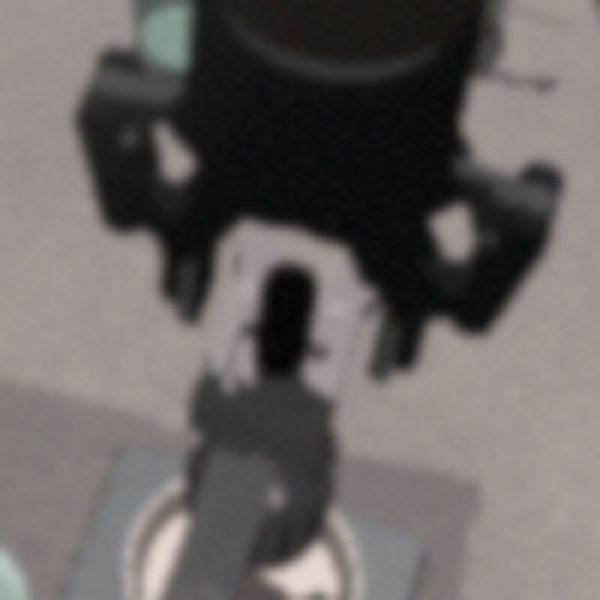

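Released; the basket hangs. Rise straight up and clear of the camera view.

>>> arm_command(moves=[-0.006,0,-0.0005,0,0.004,0,-0.3,-0.012,0,0,0,0,0,-0.3,-0.016,0,0,0,0,0,-0.3,-0.018,0,0,0,0,0,-0.3,-0.018,0,0,0,0,0,-0.3,-0.015,0,0,0,-0.004,0,-0.3,-0.01,0,0,0,-0.004,0,-0.3,0,0,0,0,0,0,-0.3])

```text
clock: 20.13
eef_pos: [0.5773, -0.1751, 0.4811]
tool_rot: [0.153, 0.688, -0.154, 0.692]
ft_force: [0.5, 0.1, 0.7]
grip_width: 0.0556
```

>>> arm_command(moves=[-0.002,0.015,-0.02,0,0,0,-0.3,-0.002,0.025,-0.025,0,0,0,-0.3,-0.002,0.028,-0.028,0,0,0,-0.3,-0.002,0.028,-0.028,0,0,0,-0.3,-0.002,0.028,-0.028,0,0,0,-0.3,-0.002,0.028,-0.028,0,0,0,-0.3,-0.002,0.02,-0.02,0,0,0,-0.3,0,0.008,-0.01,0,0,0,-0.3,0,0,0,0,0,0,-0.3,0,0,0,0,0,0,-0.3])

```text
clock: 20.97
eef_pos: [0.4796, 0.0753, 0.4898]
tool_rot: [0.154, 0.689, -0.156, 0.691]
ft_force: [-0.9, -0.6, -0.3]
grip_width: 0.0552
```

Run:
```python
from h import *
st()
im=bot.camera("side")[:,:,::-1];cv2.imwrite("pics/q_side.png",cv2.resize(im,None,fx=1.5,fy=1.5));cv2.imwrite("pics/q_sidec.png",cv2.resize(im[190:290,230:330],None,fx=6,fy=6,interpolation=cv2.INTER_CUBIC))
im=bot.camera("top")[:,:,::-1];cv2.imwrite("pics/q_top.png",cv2.resize(im,None,fx=1.5,fy=1.5));cv2.imwrite("pics/q_topc.png",cv2.resize(im[130:220,300:390],None,fx=6.5,fy=6.5,interpolation=cv2.INTER_CUBIC))
```

```text
t 20.97 pos [0.4796 0.0753 0.4898] j [ 0.16  0.19  0.16  1.54 -0.    2.17] w 0.0552
F [-0.93 -0.6  -0.34] M [-0.    0.02 -0.01] rotfix [-0.0056  0.0024  0.0017]
stand frame x,y of tcp mm -195.3 186.5
```

View pics/q_sidec.png

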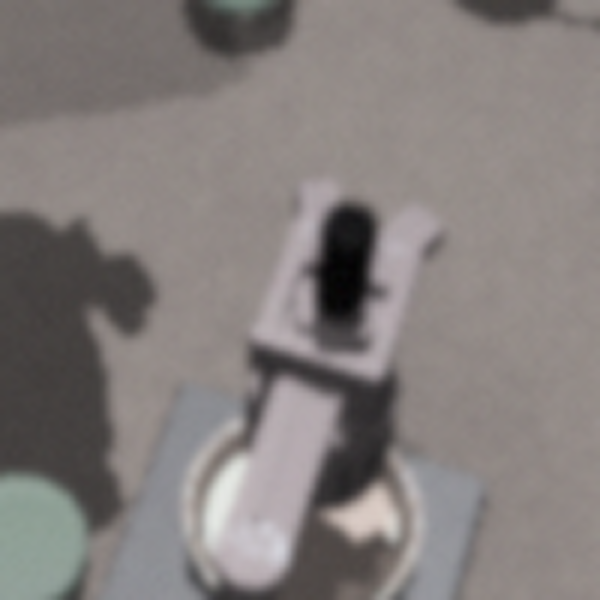

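View pics/q_topc.png

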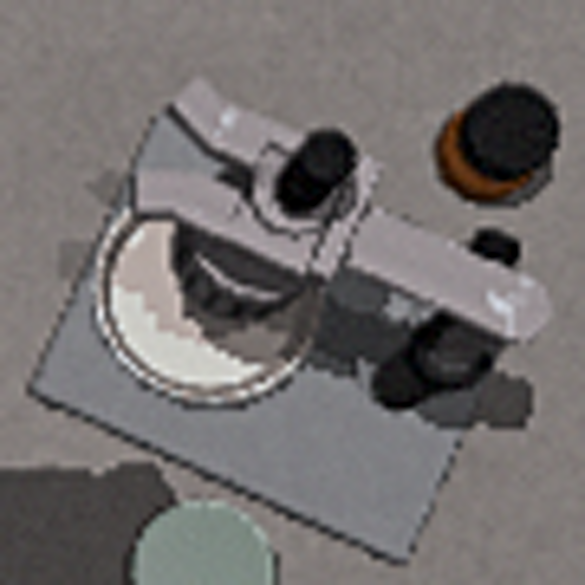

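View pics/q_top.png

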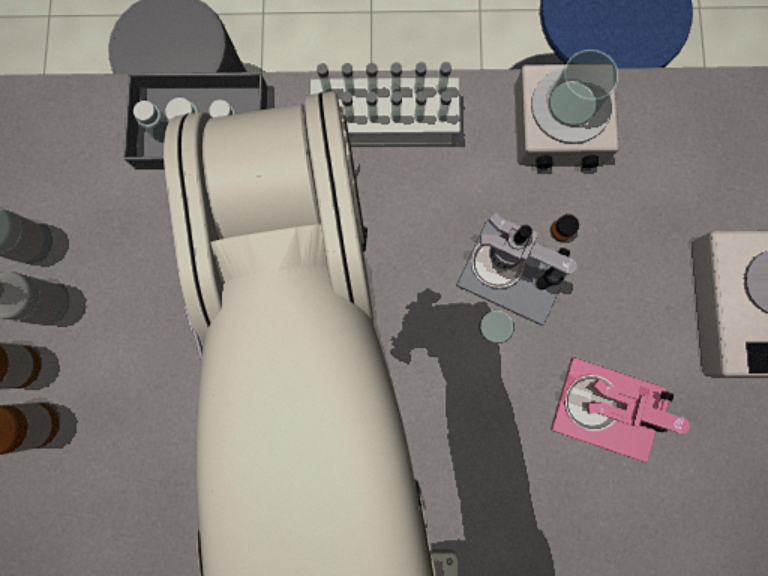

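Run:
```python
from h import *
c={}
for n,(x,y,w,h) in(("side",(278,220,20,26)),("top",(335,145,22,20))):
    m=(bot.camera(n)[y:y+h,x:x+w].max(2)<45).astype(np.uint8)
    N,l,s,ce=cv2.connectedComponentsWithStats(m);i=1+np.argmax(s[1:,4]);c[n]=ce[i]+[x,y];print(n,s[i],c[n])
x,r=tri(c["side"],c["top"]);d=x-SEAT;print(x,r,d@EX,d@EY)
st()
```

```text
side [  5   5   9  19 124] [286.9516129  233.87096774]
top [ 8  5 12 13 97] [348.13402062 156.02061856]
[ 0.57917206 -0.17574713  0.21474148] 1.3394522303663436e-05 0.0010098569777925214 0.00108092545841393
t 21.17 pos [0.4805 0.0737 0.4897] j [ 0.15  0.19  0.16  1.54 -0.    2.17] w 0.0553
F [-0.09 -0.04  0.49] M [-0.   -0.04 -0.01] rotfix [-0.0093  0.0023  0.0017]
stand frame x,y of tcp mm -193.9 185.4
```

View pics/q_side.png

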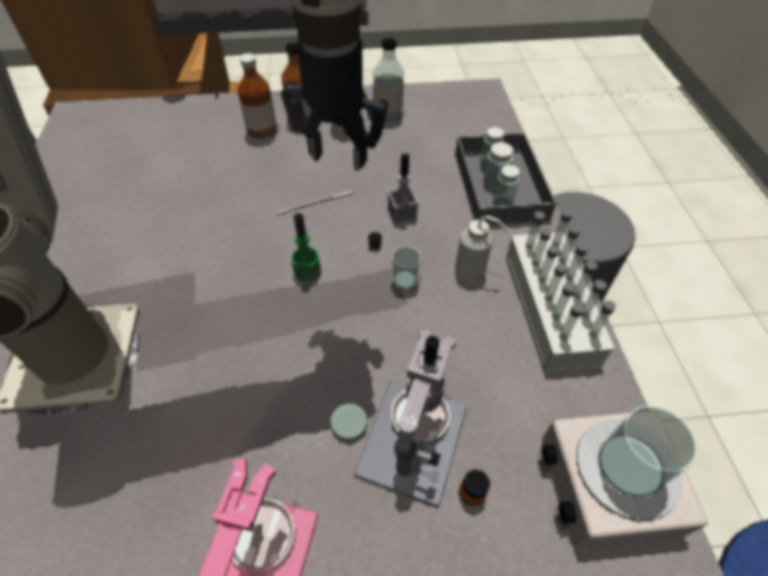

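Grip centre is at z = 0.2147 m, against 0.2166 m expected when seated and about 0.2226 m if it were still on the sill. So it is home, and the bystanders are undisturbed. Handing in.

```bash
python3 -c "
from workcell import bot
print(bot.job_done())"
```

```text
the job is handed in; nothing more can be done
None
```

The round slotted basket is hanging on the drip stand with its upper collar down in the hook's pocket. I released it, moved the arm clear and handed the job in at about 21 s of the 64 s allowed.

- **Finding the hook:** I felt for the sill with the basket's underside and met it at z ≈ 0.183 m. That puts the hook about 17 mm above the drawing, and it agrees with what the cameras showed.
- **Hanging:** I slid the neck in between the collars until the collar touched the back wall, backed off 1–2 mm and lowered it. It met the floor at the height expected for full seating.
- **Forces:** The contact readings I took on the stand were about 2–3 N, well under 15 N. I read the force at the end of each move, not continuously.

**Last checks:**
- The grip centre measured 1 mm off the seat in both x and y, and about 2 mm lower than expected. That is within the camera calibration error, and well below where it would be if the collar were still on the sill.
- In the final pictures the bystanders look undisturbed. The arm hid some of them from the top camera, so for those I relied on the side view.
- While touching the back wall the basket pivoted slightly in the grip. I allowed for that before lowering it.

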